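# Fit the bearing bushing to the dispersing rotor and hold the rotor up level for inspection

## Robot

A 6-joint arm with a two-finger parallel gripper is mounted at the origin on a cart in front of the work surface, level with it; the furniture and walls round the work are solid. World frame = base frame: x ahead of the robot, y to its left, z up, the work surface at z = 0. Lengths are in mm, angles in rad, forces in N, time in s.
With the tool pointing down it reaches from about 300 to 775 mm from the base axis. Payload 14.6 kg.
Tool frame: the origin (TCP) lies at the very end of the fingers, on their centre line; the grasp point (between the pads) lies 19 mm behind it; z points along the fingers, y is the line along which they close (so a half turn about z gives the same grasp; the last joint's range is limited). The gripper opens to 94 mm and grips with 3 to 60 N. Pads are 16 mm wide; open, the fingers measure 119 mm over their backs; the gripper's body (75 mm by 177 mm) begins 78 mm behind the grasp point.
Start: joints at [1.281, 0.3, 1.521, -0, 1.321, -0.067], TCP at [121.527, 536.396, 205.446] pointing down, gripper open.
Joint ranges: [-3.03, 3.03], [-0.79, 2.21], [0.23, 2.52], [-1.04, 4.18], [0, 3.07], [-2.55, 2.55]. Speed limits (rad/s): [2.22, 2.22, 2.57, 3.14, 3.14, 3.14].

## Interface

Orientations are given as [roll, pitch, yaw] about the fixed x, y, z axes, in that order (R = Rz(yaw) Ry(pitch) Rx(roll)).
In Python, from cell import manip, camera, get_calibration gives the robot as it stands. The module is installed in compiled form; this text tells all that it offers.
- The arm moves only by the tool jog_arm, never from a script. Its argument "plan" is one flat list of numbers, 6 for each row, row after row: the shift along the world's x, y, z in m, then the turn, a rotation vector about the world's x, y, z in degrees. A call has 1 to 20 rows; each row is the pose to reach, as a shift and turn from the pose commanded when the call began; what a row does not reach only later rows make up. A row lasts 1/10 s, in which the tool goes at most 50 mm and 8.59 degrees, less where a joint would pass 70% of its speed; a pose out of reach is approached as far as the arm can. A call with a gripper value outside its range is refused whole. "claw" is the finger opening in m, from 0 to 0.094, set as the call begins (left out, the last holds). The fingers move at their own pace and stop on an object; "force" is the grip in N (left out, the last holds). Time passes only in rows, so rows that repeat a pose let the fingers close. It gives the time, the measured TCP pose, the force, the opening and the grip force at its end, in the units of the state.
- manip.read_state(): the state, without advancing time (a new reading comes with each control period).
- camera(name): name is "scene" or "top" or "wrist"; returns (picture, depth): 400x640x3 uint8, red, green, blue; 400x640 float32, mm along the optical axis (not along the pixel's ray), 0 where there is no reading.
- get_calibration(name): a dict with "fx", "fy", "cx", "cy" (pixels), "origin" and "attitude" of the camera in the world. Camera axes: x right, y down, z forward; pixel columns grow to the right and rows downward; lengths in mm; the calibration is good to about 2 mm. A picture is of the moment at which its call begins: read the wrist's pose just before it. get_calibration takes no time and is no camera call; for the wrist camera it gives the pose at the moment of the call.
- manip.sign_off(): hands the job in; it is judged then, once.
The state is a dict: "clock": time; "joints": joint angles; "qd": joint speeds; "effort": joint torques, N m; "eef_pos": TCP position; "eef_rot": TCP orientation; "wrist_force": force on the tool from outside, world axes, zero at the start; "moment": the same for the moment, N m; "finger_gap": finger opening in mm; "finger_force": force on a finger pad.
Only numpy, scipy, OpenCV 4.12 (cv2) and the standard library are available. Lean on these libraries where they do the work, as an engineer would, in place of code of your own. Each camera call takes 0.05 s, during which the arm holds its last target. There are 200 camera calls.

## Task

We are putting the dispersing tool back together: slide the black flanged bushing, flange first, over the top of the taller of the two steel rotors while it stands in the drying stand, until the flange sits on the rotor's collar. Then grip the bare shaft above the bushing, draw the rotor straight up out of the stand, turn it level and finish while holding it so, all of it at least 20 cm above the bench and clear of everything else, with the bushing still in its place at the collar, so that it can be looked over before it goes into its tube. Leave the short rotor and the loose bottles and vials round the work where they stand.

Things in the scene. Friction and masses are not known exactly. Their poses are not given: they have to be found in the camera images.
- rotor: taller steel rotor, 150 mm, about 100 g, upright in an end hole of the stand, round all over. Origin: centre of its foot; z axis up the shaft. From the foot: toothed head 18 mm wide to 16 mm, tapering to the 10 mm shaft by 27 mm; collar 19 mm wide from 54 to 78 mm; bare 10 mm shaft from 78 to 140 mm; then a taper to a 4 mm point at 150 mm
- rotor_tip (a point): the pointed upper (drive) end of the taller rotor, 150 mm from its foot; 156 mm above the bench while it stands in the stand. With the bushing seated, 44 mm stand out above it, 34 mm of that at the full 10 mm
- rotor_seat (a point): centre of the top face of the taller rotor's collar, 78 mm from its foot; 84 mm above the bench and 10 mm above the stand's upper plate while it stands in the stand
- bushing: black plastic bearing bushing, about 25 g, 28 mm high, standing upright, flange down, on the bench at the right. Origin: centre of its underside; z axis up its bore. Flange 30 mm diameter and 5 mm thick at the bottom, body 24 mm diameter above it; bore 13 mm right through (3 mm wider than the shaft)
- stand: fixed drying stand: grey base 84 x 214 x 14 mm, grey guide plate 60 x 206 mm with its top at 74 mm, four posts up to 77 mm. Origin: middle of its underside; y axis along three holes at -75, 0, +75 mm. A rotor's foot stands in a pocket 6 mm above the bench, its collar in the plate's 21 mm hole: the foot must rise 68 mm to come clear. Rotors in the end holes, either way round
- short_rotor: the shorter steel rotor, 106 mm long, same form with an 8 mm shaft, standing loose in the other end hole; its point is 112 mm above the bench. Origin: centre of its foot. Leave it there
- dropper_1: amber dropper bottle, 34 mm wide, 97 mm high, loose between the stand and the balance; leave it standing. Origin: middle of its underside
- dropper_2: a second amber dropper bottle beside it, the same size; leave it standing. Origin: middle of its underside
- vial_1: capped glass vial, 28 mm wide, 60 mm high, loose behind the stand; leave it standing. Origin: middle of its underside
- vial_2: a second such vial, loose at the right of the balance; leave it standing. Origin: middle of its underside

How it is judged:
By the outcome, as a careful person would: the job done as asked, in the order asked, and still so for the second after the job is handed in, while the arm keeps its last pose, push and grip.
It also fails if it takes over 69 s, if anything falls off the work surface, if the arm or the gripper's body presses on something with over 40 N, if the wrist force passes 120 N, or if a joint passes its speed limit or range.

## Working session

There is one attempt and no reset: what is moved stays moved. The work goes in short steps, Python scripts to look and compute and a tool call to move; the robot and the scene stay as the last step left them, time stands still between calls to the robot, and variables do not carry over. Pictures are saved under pics/ and viewed, at most 10 in all, crops included, and the job is handed in when it is done.

Besides the shell and the picture viewer there is one more tool, called after "Request:" as name(argument=value, ...), one argument or row to a line, values as JSON. jog_arm: Moves the arm, as the interface text tells. Its arguments: {"type":"object","properties":{"plan":{"type":"array"},"claw":{"type":"number"},"force":{"type":"number"}},"required":["plan"]}

```bash
mkdir -p pics; python3 - <<'E'
from cell import manip, camera, get_calibration
import cv2,numpy as np
for n in("scene","top"):
    p,d=camera(n);cv2.imwrite(f"pics/{n}0.png",p[:,:,::-1]);np.save(f"pics/{n}0.npy",d);print(n,get_calibration(n))
s=manip.read_state();print(s['clock'],s['eef_pos'],s['eef_rot'],s['finger_gap'])
E
```

```text
scene {'fx': 475.0500033817594, 'fy': 475.0500033817594, 'cx': 320.607548390708, 'cy': 203.21410331250084, 'origin': array([-39.78125098, 966.6346866 , 648.7871074 ]), 'attitude': array([-2.00755438, -0.01728633, -2.54711475])}
top {'fx': 444.135505615909, 'fy': 444.135505615909, 'cx': 318.9157400396596, 'cy': 192.8112088632126, 'origin': array([ 362.33069131,   32.79113602, 1271.31720002]), 'attitude': array([-2.96424466,  0.0086411 , -1.59048192])}
0.1 [121.46164462 536.19111729 204.9642295 ] [-3.14059548e+00 -5.96513398e-05  2.91883511e+00] 93.97494901720772
```

View pics/scene0.png

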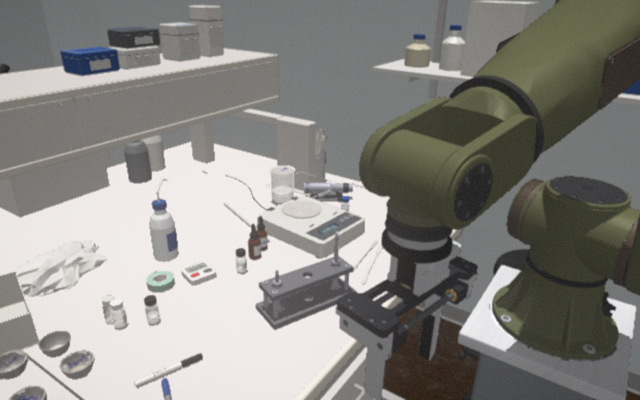

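View pics/top0.png

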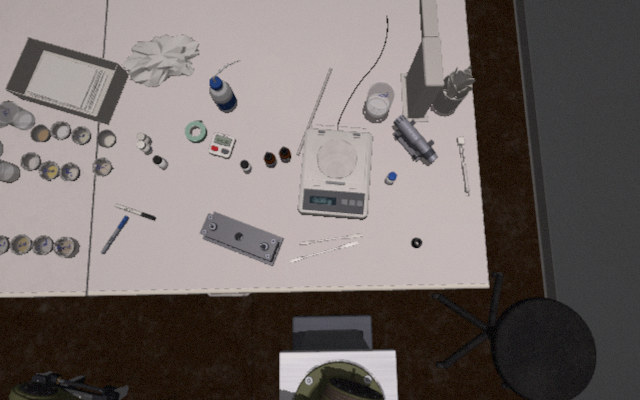

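The scene view shows the tall rotor at the stand's right end (337,240) and the short one at its left end. The top view shows the stand at about (241,238) and the bushing at (417,242).

```bash
cat > h.py <<'E'
import numpy as np,cv2
from scipy.spatial.transform import Rotation as R
from cell import manip,camera,get_calibration
def ray(c,u,v):
    return R.from_euler('xyz',c['attitude']).apply([(u-c['cx'])/c['fx'],(v-c['cy'])/c['fy'],1])
def atz(c,u,v,z):
    r=ray(c,u,v);o=np.array(c['origin']);return o+r*(z-o[2])/r[2]
def cloud(c,d):
    v,u=np.mgrid[:400,:640]
    P=np.stack([(u-c['cx'])/c['fx']*d,(v-c['cy'])/c['fy']*d,d],-1)
    return R.from_euler('xyz',c['attitude']).apply(P.reshape(-1,3)).reshape(400,640,3)+c['origin']
def proj(c,P):
    q=R.from_euler('xyz',c['attitude']).inv().apply(np.array(P)-c['origin']);return c['cx']+c['fx']*q[...,0]/q[...,2],c['cy']+c['fy']*q[...,1]/q[...,2]
E
python3 - <<'E'
from h import *
c=get_calibration('top');d=np.load('pics/top0.npy');C=cloud(c,d);np.set_printoptions(precision=1,suppress=True)
print('bench z',np.median(C[225:235,385:400,2]))
m=np.zeros((400,640),bool);m[205:270,195:290]=1
m&=(C[...,2]>66)&(C[...,2]<82)
P=C[m][:,:2].astype(np.float32);print('plate',m.sum(),cv2.minAreaRect(P))
for n,(a,b,e,f) in dict(bush=(234,250,408,426)).items():
    Q=C[a:b,e:f].reshape(-1,3);Q=Q[Q[:,2]>12];print(n,len(Q),Q.mean(0),Q.max(0),Q.min(0))
for n,(u,v) in dict(bushtop=(417,242)).items(): print(n,atz(c,u,v,28))
for n,(u,v,z) in dict(d1=(270,158,97),d2=(285,153,97),v1=(246,166,60),v2=(391,177,60),h1=(213,227,74),h2=(267,245,74)).items(): print(n,atz(c,u,v,z))
p=cv2.imread('pics/top0.png')
a=cv2.resize(p[205:270,195:290],None,fx=6,fy=6,interpolation=cv2.INTER_CUBIC)
b=cv2.resize(p[230:255,402:432],None,fx=6,fy=6,interpolation=cv2.INTER_CUBIC)
s=cv2.imread('pics/scene0.png');s=cv2.resize(s[220:325,250:360],None,fx=5,fy=5,interpolation=cv2.INTER_CUBIC)
o=np.zeros((600,800,3),np.uint8);o[:390,:570]=a;o[:150,600:780]=b;cv2.imwrite('pics/crop1.png',o);cv2.imwrite('pics/crop2.png',s)
E
```

```text
bench z 0.2816226861444875
plate 1574 ((463.49810791015625, 259.2769775390625), (206.86758422851562, 59.991424560546875), 68.08985137939453)
bush 58 [ 439.7 -226.5   47.4] [ 452.1   32.8 1271.3] [ 362.3 -242.9   13.2]
bushtop [ 440.5 -231.1   28. ]
d1 [672.2 170.3  97. ]
d2 [685.4 129.3  97. ]
v1 [660.3 242.   60. ]
v2 [ 620.1 -162.6   60. ]
h1 [489.2 327.4  74. ]
h2 [437.7 181.1  74. ]
```

View pics/crop1.png

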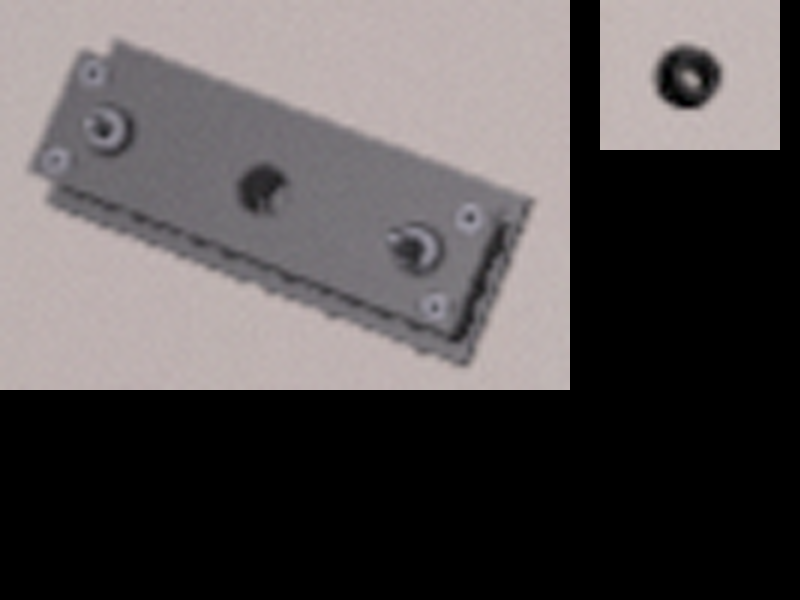

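View pics/crop2.png

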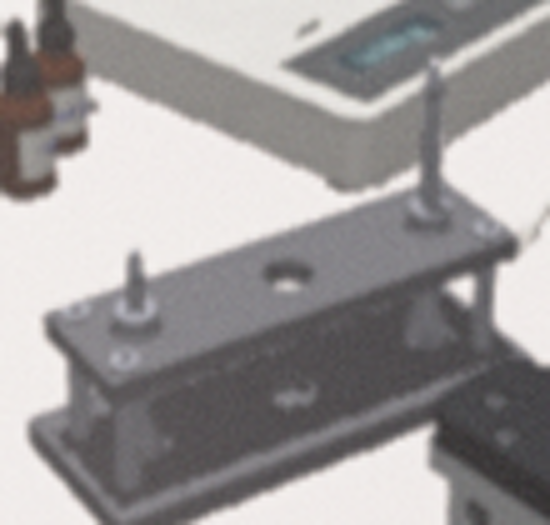

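The crops show the tall rotor's collar at about top pixel (264,246), the right and smaller-y end of the stand. The bushing is at about (416.5,242.5). I'm moving over the rotor for a wrist view.

Request:
jog_arm(
  plan=[0.28,-0.346,0.095,0,0,-48,0.28,-0.346,0.095,0,0,-48,0.28,-0.346,0.095,0,0,-48,0.28,-0.346,0.095,0,0,-48,0.28,-0.346,0.095,0,0,-48,0.28,-0.346,0.095,0,0,-48,0.28,-0.346,0.095,0,0,-48,0.28,-0.346,0.095,0,0,-48,0.28,-0.346,0.095,0,0,-48,0.28,-0.346,0.095,0,0,-48,0.28,-0.346,0.095,0,0,-48,0.28,-0.346,0.095,0,0,-48,0.28,-0.346,0.095,0,0,-48],
)

```text
clock: 1.4
eef_pos: [400.7, 191.4, 300.1]
eef_rot: [-3.141, -0.0, 2.083]
wrist_force: [-0.5, 0.8, 0.5]
finger_gap: 93.6
finger_force: 0.0
```

```bash
python3 - <<'E'
from h import *
np.set_printoptions(precision=3,suppress=True)
s=manip.read_state();print(s['clock'],s['eef_pos'],s['eef_rot'],s['joints'],s['wrist_force'])
c=get_calibration('wrist');p,d=camera('wrist');print(c)
cv2.imwrite('pics/w1.png',p[:,:,::-1]);np.save('pics/w1.npy',d)
C=cloud(c,d)
m=(C[...,2]>70)&(C[...,2]<76.5)&(C[...,0]>380)&(C[...,0]<540)&(C[...,1]<380)&(C[...,1]>150)&(d>0)
print('plate',m.sum(),cv2.minAreaRect(C[m][:,:2].astype(np.float32)),C[m].mean(0))
k=(C[...,2]>88)&(C[...,2]<160)&(d>0)&(np.hypot(C[...,0]-436,C[...,1]-190)<30)
print('shaft',k.sum(),C[k].mean(0),C[k].max(0),C[k].min(0))
print('proj tip',proj(c,[435.5,189.7,156]),'seat',proj(c,[435.5,189.7,84]))
E
```

```text
1.4 [400.725 191.418 300.133] [-3.141 -0.     2.083] [ 0.363 -0.001  1.647  0.     1.496 -0.149] [-0.501  0.819  0.529]
{'fx': 322.8282009071188, 'fy': 322.8282009071188, 'cx': 318.951653296873, 'cy': 192.6959782454865, 'origin': array([360.09 , 265.913, 478.738]), 'attitude': array([2.848, 0.002, 0.513])}
plate 7094 ((461.5172119140625, 259.91583251953125), (206.44178771972656, 60.84841537475586), 68.08583068847656) [462.482 265.618  73.179]
shaft 176 [431.458 192.645 130.861] [437.898 195.615 157.24 ] [428.37  186.608  88.684]
proj tip (np.float64(346.5575926131721), np.float64(198.07824586436817)) seat (np.float64(342.0012408960234), np.float64(180.67944808480416))
```

View pics/w1.png

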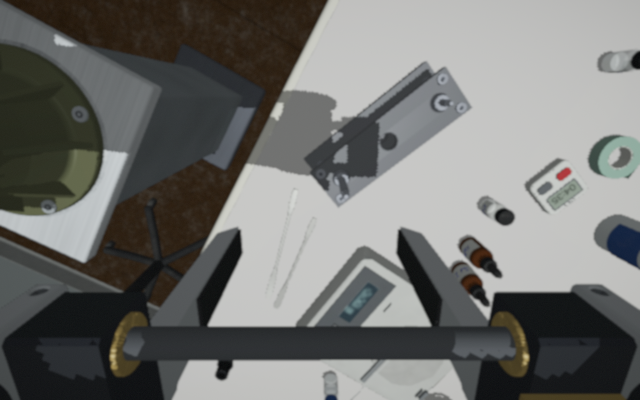

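The wrist view shows the tall rotor's tip at about (346,199), as predicted. On to the bushing.

Request:
jog_arm(
  plan=[0.04,-0.421,-0.05,0,0,-53,0.04,-0.421,-0.05,0,0,-53,0.04,-0.421,-0.05,0,0,-53,0.04,-0.421,-0.05,0,0,-53,0.04,-0.421,-0.05,0,0,-53,0.04,-0.421,-0.05,0,0,-53,0.04,-0.421,-0.05,0,0,-53,0.04,-0.421,-0.12,0,0,-53,0.04,-0.421,-0.12,0,0,-53,0.04,-0.421,-0.12,0,0,-53,0.04,-0.421,-0.12,0,0,-53,0.04,-0.421,-0.12,0,0,-53],
)

```text
clock: 2.65
eef_pos: [442.2, -229.6, 181.7]
eef_rot: [3.14, 0.0, 1.157]
wrist_force: [-0.2, 0.3, 1.3]
finger_gap: 93.8
finger_force: 0.0
```

```bash
python3 - <<'E'
from h import *
np.set_printoptions(precision=2,suppress=True)
s=manip.read_state();print(s['clock'],s['eef_pos'],s['eef_rot'],s['joints'])
c=get_calibration('wrist');p,d=camera('wrist');print(c['origin'])
C=cloud(c,d);near=(np.hypot(C[...,0]-440,C[...,1]+231)<45)&(d>0)
t=near&(C[...,2]>22)&(C[...,2]<34)
print('bush top',t.sum(),C[t].mean(0),cv2.minEnclosingCircle(C[t][:,:2].astype(np.float32)))
dark=(p.max(2)<70)&near&(C[...,2]<40)
u,v=proj(c,[440,-231,28.]);print(u,v,dark.sum())
u,v=int(u),int(v)
P=cv2.copyMakeBorder(p,40,40,40,40,cv2.BORDER_CONSTANT);q=P[v:v+80,u:u+80,::-1]
print('crop origin',u-40,v-40);cv2.imwrite('pics/w2.png',cv2.resize(q,None,fx=7,fy=7,interpolation=cv2.INTER_CUBIC))
E
```

```text
2.65 [ 442.16 -229.58  181.67] [3.14 0.   1.16] [-0.55  0.21  1.7   0.    1.24 -0.14]
[ 476.94 -151.26  360.28]
bush top 281 [ 440.22 -230.16   27.09] ((439.8822326660156, -230.78396606445312), 11.926839828491211)
317.15374441349724 180.9361534558369 511
crop origin 277 140
```

View pics/w2.png

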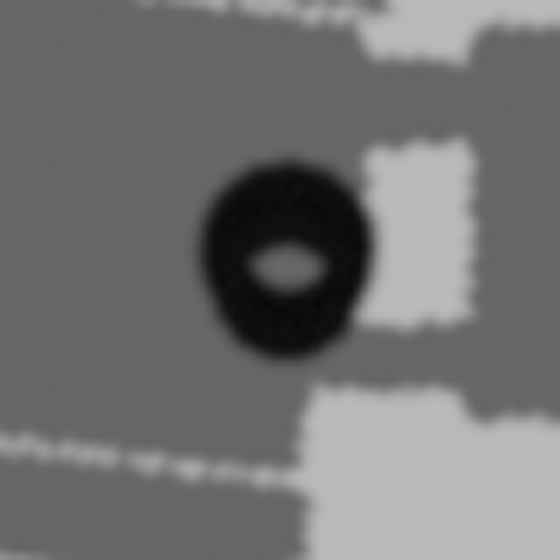

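The bushing stands between the fingers, centred at (440,-231). I'll descend and grip the body just above the flange.

Request:
jog_arm(
  plan=[-0.0015,0,-0.05,0,0,0,-0.0015,0,-0.1,0,0,0,-0.0015,0,-0.14,0,0,0,-0.0015,0,-0.16,0,0,0,-0.0015,0,-0.172,0,0,0,-0.0015,0,-0.172,0,0,0,-0.0015,0,-0.172,0,0,0],
)

```text
clock: 3.4
eef_pos: [441.0, -230.7, 10.0]
eef_rot: [3.139, 0.0, 1.157]
wrist_force: [-0.7, 0.1, 0.2]
finger_gap: 94.1
finger_force: 0.0
```

Request:
jog_arm(
  plan=[0,0,0,0,0,0,0,0,0,0,0,0,0,0,0,0,0,0,0,0,0,0,0,0,0,0,0,0,0,0,0,0,0,0,0,0,0,0,0,0,0,0,0,0,0,0,0,0,0,0,0,0,0,0,0,0,0,0,0,0],
  claw=0.015,
  force=25,
)

```text
clock: 4.4
eef_pos: [440.0, -230.6, 8.4]
eef_rot: [-3.142, -0.0, 1.156]
wrist_force: [0.3, 0.9, -0.3]
finger_gap: 21.7
finger_force: 25.0
```

Request:
jog_arm(
  plan=[0,0,0.05,0,0,0,0,0,0.1,0,0,0,0,0,0.15,0,0,0,0,0,0.2,0,0,0,-0.0055,0.4206,0.2216,0,0,53,-0.0055,0.4206,0.2216,0,0,53,-0.0055,0.4206,0.2216,0,0,53,-0.0055,0.4206,0.2216,0,0,53,-0.0055,0.4206,0.2216,0,0,53,-0.0055,0.4206,0.2216,0,0,53,-0.0055,0.4206,0.2216,0,0,53,-0.0055,0.4206,0.2216,0,0,53,-0.0055,0.4206,0.2216,0,0,53,-0.0055,0.4206,0.2216,0,0,53,-0.0055,0.4206,0.2216,0,0,53,-0.0055,0.4206,0.2216,0,0,53,-0.0055,0.4206,0.2216,0,0,53,-0.0055,0.4206,0.2216,0,0,53],
)

```text
clock: 6.2
eef_pos: [434.7, 189.2, 230.1]
eef_rot: [3.141, 0.0, 2.08]
wrist_force: [-0.3, 0.5, -0.8]
finger_gap: 22.0
finger_force: 25.0
```

```bash
python3 - <<'E'
from h import *
np.set_printoptions(precision=2,suppress=True)
s=manip.read_state();print(s['clock'],s['eef_pos'],s['eef_rot'],s['joints'],s['finger_gap'])
c=get_calibration('wrist');p,d=camera('wrist');C=cloud(c,d);np.save('pics/w3.npy',d)
near=(np.hypot(C[...,0]-434.5,C[...,1]-190)<20)&(d>0)
for a,b in((82,100),(100,115),(115,130),(130,146),(146,160)):
    k=near&(C[...,2]>a)&(C[...,2]<b);print(a,b,k.sum(),C[k].mean(0))
print('tip,seat',proj(c,[434.5,190,156.]),proj(c,[434.5,190,84.]),'bush top',proj(c,np.array(s['eef_pos'])+[0,0,20]))
f=p[100:240,260:420,::-1];cv2.imwrite('pics/w3.png',cv2.resize(f,None,fx=4,fy=4,interpolation=cv2.INTER_CUBIC))
k=(d>0)&(C[...,2]>235)&(C[...,2]<252)&(np.hypot(C[...,0]-434.5,C[...,1]-190)<25);print('bushing',k.sum(),C[k].mean(0) if k.any() else 0)
E
```

```text
6.2 [434.7  189.24 230.12] [3.14 0.   2.08] [ 0.33  0.11  1.69 -0.    1.34 -0.18] 21.98276928273165
82 100 153 [432.34 193.1   85.44]
100 115 41 [431.92 193.76 107.97]
115 130 46 [431.88 193.76 122.78]
130 146 61 [431.88 193.85 138.85]
146 160 92 [433.11 191.85 151.4 ]
tip,seat (np.float64(318.38492249049585), np.float64(201.64022647503998)) (np.float64(318.5883373081036), np.float64(179.72421083186413)) bush top (np.float64(317.52125251441373), np.float64(257.4107727905002))
bushing 2038 [433.58 192.46 245.59]
```

View pics/w3.png

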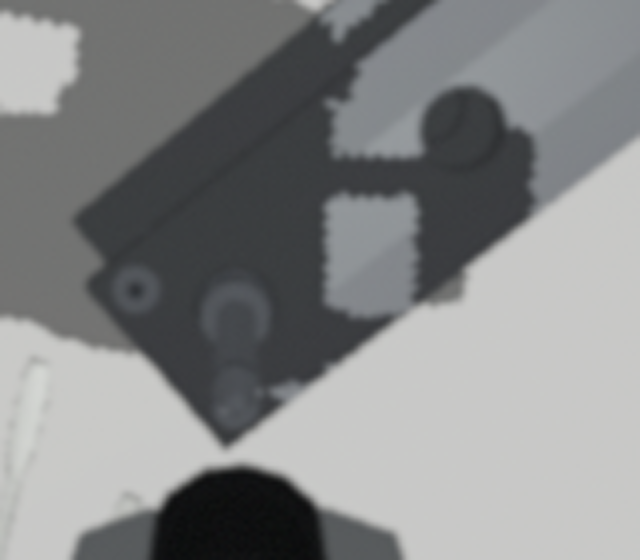

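The tip is at about (319,202), the collar centre at about (319,179), and the held bushing is at column 319.5. I'll work out the bushing's offset from the rotor axis.

```bash
python3 - <<'E'
from h import *
from scipy.optimize import least_squares
np.set_printoptions(precision=2,suppress=True)
c=get_calibration('wrist');d=np.load('pics/w3.npy');C=cloud(c,d);s=manip.read_state();print(s['eef_pos'])
print('tip',atz(c,319.2,202,156),'collar',atz(c,319,178.8,84))
def fit(k,r,x0):
    P=C[k][:,:2];f=lambda q:np.hypot(P[:,0]-q[0],P[:,1]-q[1])-r
    o=least_squares(f,x0,loss='soft_l1',f_scale=.5);return o.x,np.abs(o.fun).mean(),k.sum()
h=np.hypot(C[...,0]-434,C[...,1]-190)
print('shaft',fit((d>0)&(C[...,2]>95)&(C[...,2]<140)&(h<20),5,[434,190]))
z=C[...,2]
k=(d>0)&(h<30)&(z>225)&(z<256);hz=np.histogram(z[k],bins=np.arange(220,258,2));print(hz[0])
t=(d>0)&(h<22)&(z>246.5)&(z<252);print('bush top',t.sum(),C[t].mean(0),cv2.minEnclosingCircle(C[t][:,:2].astype(np.float32)))
print(fit((d>0)&(h<25)&(z>229)&(z<245),12,[434,190]))
E
```

```text
[434.68 189.39 230.12]
tip [435.22 190.2  156.  ] collar [434.37 191.22  84.  ]
shaft (array([433.76, 190.49]), np.float64(0.12631086700251296), np.int64(132))
[  0   0 122 175  57 107 112 114 139 154 147 170 180 211 839 145 118  94]
bush top 1109 [434.27 190.76 248.99] ((430.6382141113281, 196.13194274902344), 20.15139389038086)
(array([432.94, 193.67]), np.float64(3.505914382538043), np.int64(1052))
```

```bash
python3 - <<'E'
from h import *
from scipy.optimize import least_squares
np.set_printoptions(precision=2,suppress=True)
c=get_calibration('wrist');p,d=camera('wrist');C=cloud(c,d);s=manip.read_state();t=np.array(s['eef_pos']);print(t,s['eef_rot'])
a=s['eef_rot'][2];ex=np.array([np.cos(a),np.sin(a)]);ey=np.array([np.sin(a),-np.cos(a)])
D=C[...,:2]-t[:2];X=D@ex;Y=D@ey;z=C[...,2]
def fit(k,r):
    A=np.c_[X[k],Y[k]]
    o=least_squares(lambda q:np.hypot(A[:,0]-q[0],A[:,1]-q[1])-r,[0,0],loss='soft_l1',f_scale=.4);return o.x,o.x[0]*ex+o.x[1]*ey+t[:2],np.abs(o.fun).mean(),k.sum()
print('body',fit((d>0)&(abs(Y)<9)&(X>0)&(X<18)&(z>230)&(z<246),12))
print('flange',fit((d>0)&(abs(Y)<13)&(X>0)&(X<20)&(z>220)&(z<225.5),15))
print('shaft',fit((d>0)&(np.hypot(X,Y)<12)&(z>95)&(z<140),5))
k=(d>0)&(abs(Y)<9)&(abs(X)<16)&(z>244)&(z<254);print('top',k.sum(),X[k].min(),X[k].max(),np.median(z[k]))
E
```

```text
[434.63 189.53 230.1 ] [3.14 0.   2.08]
body (array([-1.31,  0.46]), array([435.67, 188.61]), np.float64(0.19852762900769944), np.int64(350))
flange (array([-1.51,  0.32]), array([435.65, 188.36]), np.float64(0.5078496548781986), np.int64(114))
shaft (array([ 1.14, -0.36]), array([433.76, 190.35]), np.float64(0.11792933458279731), np.int64(130))
top 909 -12.565768403222648 11.150742843476365 248.91414198993675
```

Request:
jog_arm(
  plan=[-0.0015,0.001,-0.02,0,0,0,-0.0015,0.001,-0.04,0,0,0,-0.0015,0.001,-0.055,0,0,0,-0.0015,0.001,-0.06,0,0,0,-0.0015,0.001,-0.065,0,0,0,-0.0015,0.001,-0.069,0,0,0,-0.0015,0.001,-0.073,0,0,0,-0.0015,0.001,-0.077,0,0,0,-0.0015,0.001,-0.08,0,0,0,-0.0015,0.001,-0.08,0,0,0,-0.0015,0.001,-0.08,0,0,0,-0.0015,0.001,-0.08,0,0,0],
)

```text
clock: 7.5
eef_pos: [433.1, 191.1, 150.2]
eef_rot: [3.141, 0.0, 2.081]
wrist_force: [-0.1, 0.5, -0.6]
finger_gap: 21.9
finger_force: 25.0
```

```bash
python3 - <<'E'
from h import *
np.set_printoptions(precision=2,suppress=True)
s=manip.read_state();print({k:s[k] for k in('clock','eef_pos','wrist_force','moment','finger_gap')})
c=get_calibration('wrist');p,d=camera('wrist');C=cloud(c,d);t=np.array(s['eef_pos'])
u,v=map(int,proj(c,t+[0,0,10]));print(u,v)
f=p[v-75:v+75,u-90:u+90,::-1];A=cv2.resize(f,None,fx=4,fy=4,interpolation=cv2.INTER_CUBIC)
c=get_calibration('scene');p,d=camera('scene');u,v=map(int,proj(c,t));print(u,v)
cv2.imwrite('pics/w4.png',A);cv2.imwrite('pics/s4.png',cv2.resize(p[v-40:v+50,u-60:u+60,::-1],None,fx=6,fy=6,interpolation=cv2.INTER_CUBIC))
E
```

```text
{'clock': 7.5, 'eef_pos': array([433.12, 191.06, 150.23]), 'wrist_force': array([-0.07,  0.53, -0.6 ]), 'moment': array([-0.03, -0.01,  0.02]), 'finger_gap': 21.942660725110393}
317 248
336 234
```

View pics/w4.png

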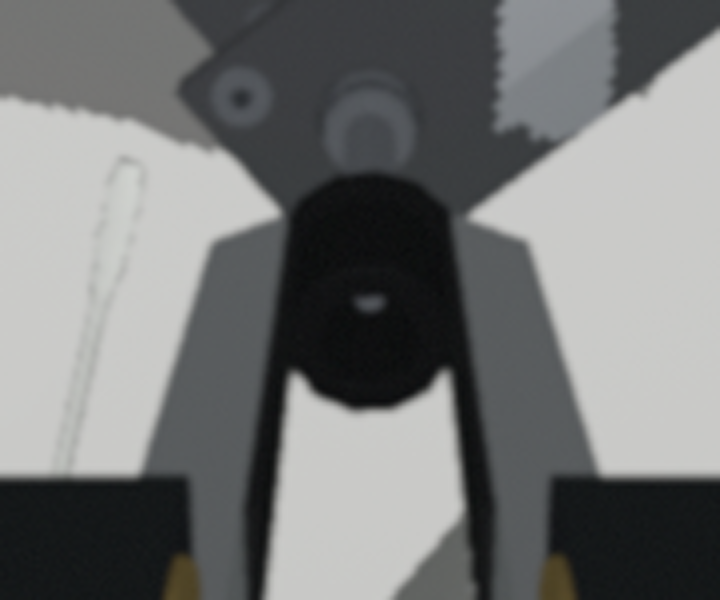

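The tip is inside the bore, centred at crop column 370, with no contact force. Continuing down.

Request:
jog_arm(
  plan=[0,0,-0.005,0,0,0,0,0,-0.01,0,0,0,0,0,-0.015,0,0,0,0,0,-0.02,0,0,0,0,0,-0.025,0,0,0,0,0,-0.025,0,0,0],
)

```text
clock: 8.2
eef_pos: [432.7, 190.9, 124.3]
eef_rot: [-3.14, -0.0, 2.081]
wrist_force: [-0.2, -0.5, 0.3]
finger_gap: 22.0
finger_force: 25.0
```

Request:
jog_arm(
  plan=[0,0,-0.005,0,0,0,0,0,-0.01,0,0,0,0,0,-0.015,0,0,0,0,0,-0.02,0,0,0,0,0,-0.025,0,0,0,0,0,-0.025,0,0,0,0,0,-0.025,0,0,0],
)

```text
clock: 8.9
eef_pos: [433.0, 191.0, 100.0]
eef_rot: [-3.141, -0.0, 2.081]
wrist_force: [-0.0, 0.4, -0.1]
finger_gap: 22.0
finger_force: 25.0
```

```bash
python3 - <<'E'
from h import *
np.set_printoptions(precision=2,suppress=True)
s=manip.read_state();print({k:s[k] for k in('clock','eef_pos','wrist_force','moment','finger_gap')})
c=get_calibration('wrist');p,d=camera('wrist');t=np.array(s['eef_pos'])
u,v=map(int,proj(c,t+[0,0,35]));print(u,v)
f=p[v-75:v+75,u-90:u+90,::-1];A=cv2.resize(f,None,fx=3.3,fy=3.3,interpolation=cv2.INTER_CUBIC)
c=get_calibration('scene');p,d=camera('scene');u,v=map(int,proj(c,t));print(u,v)
B=cv2.resize(p[v-60:v+30,u-50:u+50,::-1],None,fx=3.3,fy=3.3,interpolation=cv2.INTER_CUBIC)
o=np.zeros((500,800,3),np.uint8);o[:A.shape[0],:460]=A[:,67:527];o[:B.shape[0],465:465+B.shape[1]]=B;cv2.imwrite('pics/w5.png',o)
E
```

```text
{'clock': 8.9, 'eef_pos': array([433.02, 191.01, 100.01]), 'wrist_force': array([-0.03,  0.44, -0.06]), 'moment': array([-0.06,  0.08, -0.  ]), 'finger_gap': 22.003005579422275}
317 271
335 254
```

View pics/w5.png

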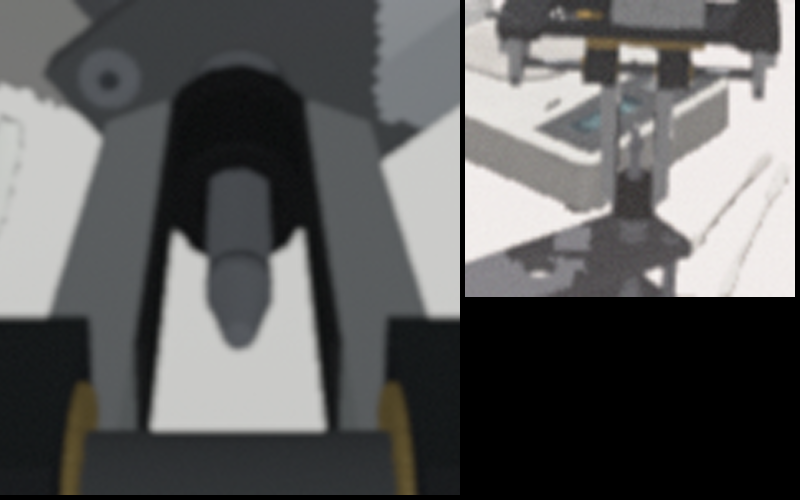

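The shaft now runs through the bushing, and nothing touches. Going down gently to contact.

Request:
jog_arm(
  plan=[0,0,-0.002,0,0,0,0,0,-0.004,0,0,0,0,0,-0.006,0,0,0,0,0,-0.007,0,0,0,0,0,-0.0075,0,0,0,0,0,-0.0075,0,0,0],
)

```text
clock: 9.6
eef_pos: [433.0, 191.0, 92.5]
eef_rot: [-3.142, 0.0, 2.081]
wrist_force: [0.5, 0.0, 0.1]
finger_gap: 22.2
finger_force: 25.0
```

Request:
jog_arm(
  plan=[0,0,-0.0005,0,0,0,0,0,-0.001,0,0,0,0,0,-0.0015,0,0,0,0,0,-0.0015,0,0,0],
)

```text
clock: 10.0
eef_pos: [433.8, 191.3, 92.2]
eef_rot: [3.139, 0.0, 2.081]
wrist_force: [-0.9, 0.5, 10.9]
finger_gap: 21.8
finger_force: 25.1
```

Contact at 11 N at the expected height, so the flange is seated. I'll ease off and release.

Request:
jog_arm(
  plan=[0,0,0.001,0,0,0,0,0,0.001,0,0,0],
)

```text
clock: 10.2
eef_pos: [433.2, 191.0, 92.3]
eef_rot: [3.141, 0.0, 2.081]
wrist_force: [0.7, 0.2, 4.9]
finger_gap: 22.4
finger_force: 25.1
```

Request:
jog_arm(
  plan=[0,0,0,0,0,0,0,0,0,0,0,0,0,0,0,0,0,0,0,0,0,0,0,0,0,0,0,0,0,0],
  claw=0.044,
)

```text
clock: 10.7
eef_pos: [433.0, 191.0, 92.0]
eef_rot: [-3.141, -0.0, 2.081]
wrist_force: [0.8, -1.0, -0.3]
finger_gap: 44.0
finger_force: 0.0
```

Request:
jog_arm(
  plan=[0,0,0.005,0,0,0,0,0,0.012,0,0,0,0,0,0.018,0,0,0,0,0,0.022,0,0,0,0,0,0.022,0,0,0,0,0,0.022,0,0,0],
)

```text
clock: 11.3
eef_pos: [433.0, 191.0, 114.1]
eef_rot: [3.142, 0.0, 2.081]
wrist_force: [0.3, -0.7, -0.8]
finger_gap: 44.1
finger_force: 0.0
```

```bash
python3 - <<'E'
from h import *
np.set_printoptions(precision=2,suppress=True)
s=manip.read_state();print({k:s[k] for k in('clock','eef_pos','wrist_force','moment','finger_gap','joints')})
c=get_calibration('wrist');p,d=camera('wrist');C=cloud(c,d);t=np.array(s['eef_pos'])
a=s['eef_rot'][2];ex=np.array([np.cos(a),np.sin(a)]);ey=np.array([np.sin(a),-np.cos(a)])
D=C[...,:2]-t[:2];X=D@ex;Y=D@ey;z=C[...,2]
k=(d>0)&(np.hypot(X,Y)<18)&(z>75);print(np.histogram(z[k],np.arange(76,162,3)))
k&=(z>105)&(z<116)&(abs(Y)<10);print('top',np.median(z[k]),k.sum())
u,v=map(int,proj(c,t+[0,0,10]))
f=p[v-75:v+75,u-90:u+90,::-1];cv2.imwrite('pics/w6.png',cv2.resize(f,None,fx=4,fy=4,interpolation=cv2.INTER_CUBIC))
E
```

```text
{'clock': 11.3, 'eef_pos': array([432.99, 190.99, 114.07]), 'wrist_force': array([ 0.27, -0.66, -0.77]), 'moment': array([-0.  ,  0.04,  0.  ]), 'finger_gap': 44.09590268529848, 'joints': array([ 0.34,  0.23,  1.83,  0.  ,  1.07, -0.17])}
(array([  0,   0,  19, 141, 259,  54,  56,  65,  64,  73,  96, 553, 132,
        36,  36,  37,  38,  37,  41,  47,  52,  46,  61,  94,  82,  70,
        74,   0]), array([ 76,  79,  82,  85,  88,  91,  94,  97, 100, 103, 106, 109, 112,
       115, 118, 121, 124, 127, 130, 133, 136, 139, 142, 145, 148, 151,
       154, 157, 160]))
top 111.1971146917831 728
```

View pics/w6.png

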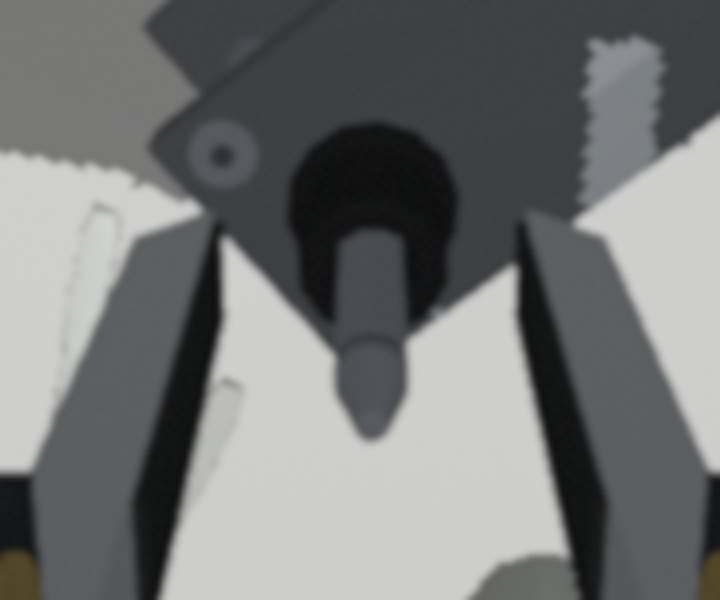

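The bushing is seated with its top at about 112 mm, and the shaft is centred between the fingers at crop column 370. Gripping the shaft.

Request:
jog_arm(
  plan=[0,0,0,0,0,0,0,0,0,0,0,0,0,0,0,0,0,0,0,0,0,0,0,0,0,0,0,0,0,0,0,0,0,0,0,0,0,0,0,0,0,0,0,0,0,0,0,0],
  claw=0.0,
  force=60,
)

```text
clock: 12.15
eef_pos: [433.0, 191.0, 114.0]
eef_rot: [-3.142, -0.0, 2.081]
wrist_force: [-1.1, 0.1, -0.8]
finger_gap: 8.7
finger_force: 60.0
```

Request:
jog_arm(
  plan=[0,0,0.005,0,0,0,0,0,0.01,0,0,0,0,0,0.015,0,0,0,0,0,0.02,0,0,0,0,0,0.03,0,0,0,0,0,0.04,0,0,0,0,0,0.05,0,0,0,0,0,0.06,0,0,0,0,0,0.07,0,0,0,0,0,0.08,0,0,0,0,0,0.09,0,0,0,0,0,0.1,0,0,0,0,0,0.1,0,0,0],
)

```text
clock: 13.45
eef_pos: [433.5, 191.2, 215.5]
eef_rot: [3.14, 0.0, 2.081]
wrist_force: [-0.2, -0.3, -0.8]
finger_gap: 8.9
finger_force: 60.0
```

Request:
jog_arm(
  plan=[0,0,0.02,0,0,0,0,0,0.04,0,0,0,0,0,0.06,0,0,0,0,0,0.08,0,0,0,0,0,0.1,0,0,0,0,0,0.12,0,0,0,0,0,0.14,0,0,0,0,0,0.16,0,0,0,0,0,0.18,0,0,0,0,0,0.2,0,0,0,0,0,0.21,0,0,0,0,0,0.22,4,0,0,0,0,0.22,8,0,0,0,0,0.22,12,0,0,0,0,0.22,12,0,0],
)

```text
clock: 14.95
eef_pos: [433.1, 190.2, 433.4]
eef_rot: [3.039, -0.184, 2.089]
wrist_force: [0.4, 0.5, -1.5]
finger_gap: 9.0
finger_force: 60.0
```

```bash
cat > v.py <<'E'
from h import *
np.set_printoptions(precision=2,suppress=True)
s=manip.read_state();print({k:s[k] for k in('clock','eef_pos','eef_rot','wrist_force','finger_gap','joints')})
c=get_calibration('wrist');p,d=camera('wrist');C=cloud(c,d);t=np.array(s['eef_pos'])
Q=R.from_euler('xyz',s['eef_rot']).inv().apply((C-t).reshape(-1,3));Q=Q[(d.ravel()>0)&(np.hypot(Q[:,0],Q[:,1])<19)&(Q[:,2]>-45)&(Q[:,2]<125)]
for a in range(-45,125,6):
    k=(Q[:,2]>=a)&(Q[:,2]<a+6)
    if k.sum(): print(a,k.sum(),Q[k].mean(0),'ywidth',np.ptp(Q[k,1]))
E
python3 v.py
```

```text
{'clock': 14.95, 'eef_pos': array([433.12, 190.18, 433.42]), 'eef_rot': array([ 3.04, -0.18,  2.09]), 'wrist_force': array([ 0.36,  0.46, -1.52]), 'finger_gap': 8.990441123950143, 'joints': array([ 0.22,  0.01,  1.35,  0.21,  1.73, -0.25])}
-45 444 [  7.04   0.04 -41.8 ] ywidth 32.935635021739465
-39 431 [  6.32   0.39 -36.  ] ywidth 32.788020092097824
-33 404 [  6.52   0.32 -30.19] ywidth 32.789541151778835
-27 343 [  7.45   0.41 -24.19] ywidth 32.41322044618547
-21 285 [  7.65   0.17 -18.09] ywidth 32.48164013358257
-15 267 [  7.46   0.18 -12.  ] ywidth 32.423116785648716
-9 215 [ 7.02  0.43 -6.1 ] ywidth 31.385953988508486
-3 206 [6.52 0.35 0.72] ywidth 19.524540052521715
3 170 [7.81 0.73 5.4 ] ywidth 17.467720644576865
9 98 [ 8.73  0.93 11.95] ywidth 21.16205227275154
15 117 [ 8.14  0.31 17.78] ywidth 22.550141691567
21 377 [ 7.34  0.78 25.18] ywidth 28.812145665896374
27 52 [10.4   1.02 28.36] ywidth 28.08648279052076
45 38 [ 7.6   0.53 48.23] ywidth 13.403412827408825
51 16 [ 6.69 -0.94 52.02] ywidth 15.166530347346761
63 9 [ 3.57  0.42 67.57] ywidth 5.636728317568879
69 23 [ 3.1  -0.01 72.17] ywidth 8.999311517578864
75 27 [ 2.62  0.49 78.17] ywidth 9.235356237122911
81 69 [ 2.51  0.47 84.3 ] ywidth 12.950996942230807
87 117 [ 3.08 -0.26 89.93] ywidth 16.758234628288346
93 35 [ 5.36  0.69 95.5 ] ywidth 16.86464147960084
99 21 [  5.41   0.29 102.41] ywidth 17.30750183843987
105 19 [  5.42  -0.03 106.56] ywidth 16.580153591903713
```

The rotor is held with the bushing seated, and joint 4 is turning the way its range allows. Completing the turn to level.

Request:
jog_arm(
  plan=[0,0,0,3,0,0,0,0,0,8,0,0,0,0,0,13,0,0,0,0,0,18,0,0,0,0,0,23,0,0,0,0,0,28,0,0,0,0,0,33,0,0,0,0,0,38,0,0,0,0,0,43,0,0,0,0,0,48,0,0,0,0,0,53,0,0,0,0,0,58,0,0,0,0,0,63,0,0,0,0,0,68,0,0,0,0,0,73,0,0,0,0,0,76,0,0,0,0,0,78,0,0,0,0,0,78,0,0,0,0,0,78,0,0,0,0,0,78,0,0],
)

```text
clock: 17.0
eef_pos: [432.9, 191.2, 434.4]
eef_rot: [1.574, -1.06, 3.14]
wrist_force: [-0.4, -0.0, -1.0]
finger_gap: 8.9
finger_force: 60.0
```

```bash
cat >> v.py <<'E'
print('tool z',R.from_euler('xyz',s['eef_rot']).as_matrix()[:,2])
E
python3 v.py
```

```text
{'clock': 17.0, 'eef_pos': array([432.94, 191.2 , 434.37]), 'eef_rot': array([ 1.57, -1.06,  3.14]), 'wrist_force': array([-0.42, -0.  , -0.96]), 'finger_gap': 8.862011318326386, 'joints': array([-0.26,  0.1 ,  1.87,  1.47,  1.81, -0.92])}
-45 444 [  6.03  -0.07 -41.87] ywidth 33.502555851685706
-39 443 [  5.55   0.17 -35.99] ywidth 33.448963935345034
-33 413 [  5.64  -0.15 -30.13] ywidth 33.26542976215724
-27 324 [  6.74   0.11 -24.15] ywidth 33.02926151146163
-21 294 [  6.71   0.26 -18.09] ywidth 32.92091834506873
-15 265 [  6.59  -0.28 -12.03] ywidth 32.78948753382032
-9 211 [ 6.07 -0.12 -6.19] ywidth 32.66792061747861
-3 217 [5.39 0.1  0.79] ywidth 20.66082522809115
3 123 [ 6.69 -0.32  5.47] ywidth 16.837832760366965
9 99 [ 7.09 -0.95 11.92] ywidth 20.528446188806907
15 108 [ 6.54 -0.5  17.89] ywidth 22.519469557051252
21 364 [ 5.68 -0.55 24.98] ywidth 29.493844397025036
27 50 [ 8.98 -0.65 28.36] ywidth 28.220969267242538
39 12 [ 6.74  1.17 44.16] ywidth 7.2880736055537625
45 45 [ 6.03 -0.19 47.63] ywidth 15.631240512030779
51 18 [ 5.65 -0.34 51.92] ywidth 15.12960073299539
63 11 [ 2.37 -0.86 67.9 ] ywidth 5.641828782615953
69 23 [ 1.81 -0.12 72.27] ywidth 9.079008147075582
75 27 [ 1.73 -0.13 78.23] ywidth 9.23416187937822
81 81 [ 1.34 -0.19 84.48] ywidth 12.964387761339847
87 110 [ 1.94 -0.27 90.02] ywidth 16.797938640018884
93 29 [ 4.69  0.3  95.41] ywidth 16.886220774104487
99 26 [  4.91  -0.78 102.08] ywidth 16.403364253380715
105 16 [  3.48  -0.75 106.77] ywidth 17.597550770336458
tool z [-0.  1. -0.]
```

Request:
jog_arm(
  plan=[0,0,0,0,0,0,0,0,0,0,0,0,0,0,0,0,0,0,0,0,0,0,0,0,0,0,0,0,0,0,0,0,0,0,0,0,0,0,0,0,0,0,0,0,0,0,0,0,0,0,0,0,0,0,0,0,0,0,0,0],
)

```text
clock: 18.05
eef_pos: [433.0, 191.0, 434.1]
eef_rot: [1.571, -1.061, -3.142]
wrist_force: [-0.3, 0.2, -1.3]
finger_gap: 9.3
finger_force: 60.0
```

```bash
python3 v.py | egrep 'clock|^21|^27|^69|^81|tool'; python3 -c "
from cell import manip;print(manip.sign_off())"
```

```text
{'clock': 18.05, 'eef_pos': array([433.03, 191.  , 434.05]), 'eef_rot': array([ 1.57, -1.06, -3.14]), 'wrist_force': array([-0.3 ,  0.17, -1.28]), 'finger_gap': 9.254186608533377, 'joints': array([-0.27,  0.1 ,  1.87,  1.47,  1.82, -0.92])}
21 355 [ 5.64 -0.72 24.96] ywidth 29.55141706036428
27 58 [ 8.87  0.23 28.37] ywidth 28.29097129975598
69 26 [ 1.9  -0.55 72.07] ywidth 9.066720791543556
81 79 [ 1.24 -0.32 84.63] ywidth 13.835241778857593
tool z [-0.  1.  0.]
the job is handed in; nothing more can be done
None
```

The job is handed in: the bushing is seated at the tall rotor's collar, and the arm holds the rotor level about 43 cm above the bench; the bottles, vials and short rotor were not touched as far as the force readings show, though I took no final picture of them.

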